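Load the culture vessels into their stage adapters

ROBOT

A 6-joint arm with a two-finger parallel gripper is mounted at the origin on the work surface. World frame = base frame: x ahead of the robot, y to its left, z up, the work surface at z = 0. Lengths are in m, angles in rad, forces in N, time in s.
With the tool pointing down it reaches from about 0.3 to 0.875 m from the base axis. Payload 6.4 kg.
Tool frame: the origin (TCP) lies at the very end of the fingers, on their centre line; the grasp point (between the pads) lies 19 mm behind it; z points along the fingers, y is the line along which they close (so a half turn about z gives the same grasp; the last joint's range is limited). The gripper opens to 85 mm and grips with 20 to 120 N. Pads are 22 mm wide; open, the fingers measure 114 mm over their backs; the gripper's body (76 mm by 85 mm) begins 54 mm behind the grasp point. The pads swing forward as they close: fully open they stand 13 mm farther back than shut.
Start: joints at [0.911, 0.181, 1.607, -0, 1.354, -0.206], TCP at [0.252, 0.517, 0.231] pointing down, gripper open.
Joint ranges: [-2.99, 2.99], [-0.89, 2.07], [0.3, 2.58], [-1.14, 4.28], [0, 2.63], [-3.12, 3.12]. Speed limits (rad/s): [2.57, 2.57, 3.01, 3.14, 3.14, 3.14].

INTERFACE

Orientations are given as a rotation vector (axis times angle).
In Python, from workcell import manip, eyes gives the robot as it stands. The module is installed in compiled form; this text tells all that it offers.
- The arm moves only by the tool move_arm, never from a script. Its argument "moves" is a list of rows, each an object with "slide": the shift along the tool's x, y, z in m, a list of three; "rotation": the turn, a rotation vector about the tool's x, y, z in degrees, a list of three. In form: [{"slide": [tx, ty, tz], "rotation": [ax, ay, az]}, ...]. A call has 1 to 20 rows; each row is the pose to reach, as a shift and turn from the pose commanded when the call began, along the tool's axes at that moment; what a row does not reach only later rows make up. A row lasts 1/10 s, in which the tool goes at most 50 mm and 8.59 degrees, less where a joint would pass 70% of its speed; a pose out of reach is approached as far as the arm can. A call with a gripper value outside its range is refused whole. "claw" is the opening, from 0 (shut) to 1 (fully open), set as the call begins (left out, the last holds). The fingers move at their own pace and stop on an object; the grip force is fixed at half the most. Time passes only in rows, so rows that repeat a pose let the fingers close. It gives the time, the measured TCP pose, the force, the opening and the grip force at its end, in the units of the state.
- manip.sense(): the state, without advancing time (a new reading comes with each control period).
- eyes.capture(name): name is "scene" or "side" or "wrist"; returns the picture (420x560x3 uint8, red, green, blue); there is no depth.
- eyes.get_calibration(name): a dict with "fov_y" (degrees; the focal length in pixels is half the picture's height over the tangent of half this angle, whatever the lens; pixels are square), "cx", "cy" (the principal point, pixels), "k1" (the pictures are not rectified: a ray, as slopes to the right and down, at radius r is drawn at 1 + k1 r^2 times it, then the intrinsics apply), "rvec" (rotation vector, rad) and "tvec" (3), from world to camera coordinates, as OpenCV has them; the wrist camera has in their place "T_tool_cam" (4x4, takes a point from camera to tool coordinates, whose origin is the TCP and whose axes are the flange's). Camera axes: x right, y down, z forward; pixel columns grow to the right and rows downward; lengths in m; the calibration is good to about 2 mm. A picture is of the moment at which its call begins: read the wrist's pose just before it. get_calibration takes no time and is no camera call.
- manip.job_done(): hands the job in; it is judged then, once.
The state is a dict: "time_s": time; "joint_positions": joint angles; "qd": joint speeds; "effort": joint torques, N m; "position": TCP position; "tool_rot": TCP orientation; "force": force on the tool from outside, world axes, zero at the start; "wrist_torque": the same for the moment, N m; "width": finger opening in m; "finger_force": force on a finger pad.
Only numpy, scipy, OpenCV 4.12 (cv2) and the standard library are available. Lean on these libraries where they do the work, as an engineer would, in place of code of your own. Each camera call takes 0.05 s, during which the arm holds its last target. There are 200 camera calls.

TASK

Get the next imaging run ready: put each of the four culture vessels lying on the bench (large round dish, small round dish, square dish, chamber slide) into the metal stage adapter whose recess has its shape and size, lying flat on the recess floor. Keep the vessels level, set them down rather than drop them, and leave the vial and the computer mouse where they are.

Things in the scene. Friction and masses are not known exactly. Their poses are not given: they have to be found in the camera images.
- large_dish: Large lidded round culture dish of white plastic, 58 mm diameter, 22 mm high, upright on the bench, about 70 g. Origin: centre of its underside; z up. Grasp across the diameter, any direction.
- small_dish: Small lidded round culture dish of white plastic, 38 mm diameter, 22 mm high, upright on the bench, about 40 g. Origin: centre of its underside; z up. Grasp across the diameter, any direction.
- square_dish: Square lidded culture dish of white plastic, 44 x 44 mm, 22 mm high, upright on the bench, about 60 g, turned anyhow. Origin: centre of its underside; x and y square to its sides, z up.
- chamber_slide: Chamber slide of white plastic: a flat slide 76 (own x) x 26 (own y) x 3 mm carrying in its middle a block of wells 60 x 24 mm, two rows of four grey wells on top, its top 22 mm above the slide's underside. About 50 g, turned anyhow. Origin: centre of its underside; x along its length, z up. Grasp the block across y, 24 mm.
- large_round_adapter: Fixed grey metal stage adapter: plate 90 (own x) x 110 (own y) x 10 mm high, lying on the bench, turned up to 0.2 rad, with a dark-floored recess in its middle: round, 70 mm diameter, for the large round dish. Recess 6 mm deep (floor 4 mm above the bench), upright walls, 1 mm chamfer. Origin: centre of the underside, under the recess; z up.
- small_round_adapter: Fixed grey metal stage adapter: plate 90 (own x) x 110 (own y) x 10 mm high, lying on the bench, turned up to 0.2 rad, with a dark-floored recess in its middle: round, 50 mm diameter, for the small round dish. Recess 6 mm deep (floor 4 mm above the bench), upright walls, 1 mm chamfer. Origin: centre of the underside, under the recess; z up.
- square_adapter: Fixed grey metal stage adapter: plate 90 (own x) x 110 (own y) x 10 mm high, lying on the bench, turned up to 0.2 rad, with a dark-floored recess in its middle: square, 56 x 56 mm, sides along x and y, for the square dish. Recess 6 mm deep (floor 4 mm above the bench), upright walls, 1 mm chamfer. Origin: centre of the underside, under the recess; z up.
- slide_adapter: Fixed grey metal stage adapter: plate 90 (own x) x 110 (own y) x 10 mm high, lying on the bench, turned up to 0.2 rad, with a dark-floored recess in its middle: oblong, 38 (x) x 88 mm (y), for the chamber slide (its length along this y, either way round). Recess 6 mm deep (floor 4 mm above the bench), upright walls, 1 mm chamfer. Origin: centre of the underside, under the recess; z up.
- vial: Bystander: loose upright amber vial with a white cap, 28 mm diameter, 55 mm high. Origin: centre of its underside. Not to be moved.
- mouse: Bystander: loose grey computer mouse, 98 (x) x 56 (y) x 28 mm high. Origin: centre of its underside. Not to be moved.
Mind the look-alikes: they are no part of the job. What is shaped like the large_dish but red is not meant.

How it is judged:
By the outcome, as a careful person would: the job done as asked, in the order asked, and still so for the second after the job is handed in, with the robot touching nothing.
It also fails if it takes over 102 s, if anything falls off the work surface, if the arm or the gripper's body presses on something with over 40 N, if the wrist force passes 120 N, or if a joint passes its speed limit or range.

## Working session

There is one attempt and no reset: what is moved stays moved. The work goes in short steps, Python scripts to look and compute and a tool call to move; the robot and the scene stay as the last step left them, time stands still between calls to the robot, and variables do not carry over. Pictures are saved under pics/ and viewed, at most 14 in all, crops included, and the job is handed in when it is done.

Besides the shell and the picture viewer there is one more tool, called after ">>>" by a JSON object that holds its "fn" and its "kwargs", one argument or row to a line. move_arm: Moves the arm, as the interface text tells. Its arguments: {"type":"object","properties":{"moves":{"type":"array","items":{"type":"object","properties":{"slide":{"type":"array","items":{"type":"number"}},"rotation":{"type":"array","items":{"type":"number"}}}}},"claw":{"type":"number"}},"required":["moves"]}

```bash
mkdir -p pics; python3 - <<'E'
from workcell import manip, eyes
import cv2
s=manip.sense();print({k:s[k] for k in('time_s','position','tool_rot','width')})
for n in('scene','side','wrist'):
    c=eyes.get_calibration(n);print(n,c)
    cv2.imwrite(f'pics/{n}0.png',eyes.capture(n)[:,:,::-1])
E
```

```text
{'time_s': 0.0, 'position': array([0.25169151, 0.51638142, 0.23037334]), 'tool_rot': array([-7.06520587e-01, -3.06034509e+00,  2.47642363e-03]), 'width': 0.0856332361545762}
scene {'fov_y': 57.09719079550546, 'cx': 282.91608124502545, 'cy': 210.97676951245487, 'k1': -0.07681995870150896, 'rvec': array([ 1.33496693,  2.06362644, -1.05140865]), 'tvec': array([ 0.26562762, -0.29235699,  1.43612586])}
side {'fov_y': 46.12143358715882, 'cx': 274.0436222405492, 'cy': 211.31392819871218, 'k1': 0.05118887542831061, 'rvec': array([ 2.19296782, -0.69612882,  0.33214133]), 'tvec': array([-0.47734476,  0.25238568,  0.90834258])}
wrist {'fov_y': 67.43642523954402, 'cx': 279.3670844001461, 'cy': 210.77307796590316, 'k1': 0.010888236668631047, 'T_tool_cam': array([[-4.71629599e-04, -9.64769025e-01, -2.63097900e-01,
         6.60035937e-02],
       [ 9.99999870e-01, -4.04441602e-04, -3.09530434e-04,
        -3.32757910e-04],
       [ 1.92217639e-04, -2.63098012e-01,  9.64769091e-01,
        -1.43022379e-01],
       [ 0.00000000e+00,  0.00000000e+00,  0.00000000e+00,
         1.00000000e+00]])}
```

View pics/scene0.png

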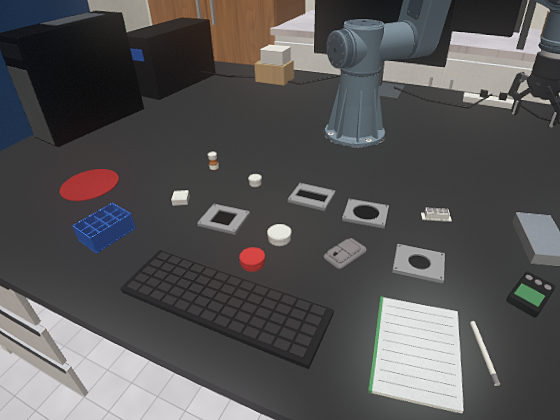

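View pics/side0.png

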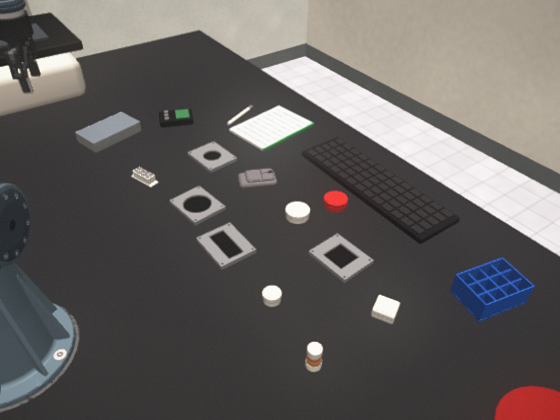

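The scene view shows, in pixels: slide (436,214), large adapter (366,212), small adapter (419,262), slide adapter (312,196), square adapter (223,217), large dish (279,234), small dish (255,180), square dish (180,198), vial (213,160), mouse (345,253) and the red decoy (252,258). The side view shows the same objects.

```bash
cat > h.py <<'E'
from workcell import manip, eyes
import numpy as np, cv2
from scipy.spatial.transform import Rotation as R
def cam(n):
    c=eyes.get_calibration(n); f=210/np.tan(np.radians(c['fov_y']/2))
    if n=='wrist':
        s=manip.sense(); T=np.eye(4); T[:3,:3]=R.from_rotvec(s['tool_rot']).as_matrix(); T[:3,3]=s['position']
        W=T@c['T_tool_cam']
    else:
        W=np.eye(4); M=R.from_rotvec(c['rvec']).as_matrix(); W[:3,:3]=M.T; W[:3,3]=-M.T@c['tvec']
    return c,f,W
def ray(C,px,z):
    """pixels -> world points on the plane z"""
    c,f,W=C; d=(np.reshape(px,(-1,2)).astype(float)-[c['cx'],c['cy']])/f
    u=d.copy()
    for _ in range(10): u=d/(1+c['k1']*(u**2).sum(1,keepdims=True))
    v=np.c_[u,np.ones(len(u))]@W[:3,:3].T
    return W[:3,3]+v*((z-W[2,3])/v[:,2:])
def pose():
    s=manip.sense(); return s['position'],R.from_rotvec(s['tool_rot']).as_matrix()
def togo(p,yaw=None):
    """slide (tool axes) to world TCP p; yaw = wanted world angle of the tool y axis (mod pi)"""
    P,M=pose(); print('slide',np.round(M.T@(np.array(p)-P),4),end=' ')
    if yaw is not None:
        a=np.arctan2(M[1,1],M[0,1]); d=(yaw-a+np.pi/2)%np.pi-np.pi/2
        print('rotz deg',np.round(-np.degrees(d),2),end=' ')  # tool z is down
    print()
E
python3 - <<'E'
from h import *
it={'slide':((436,214),(145,176),.015),'Lad':((366,212),(197,204),.004),'sad':((419,262),(212,155),.004),'slad':((312,196),(226,245),.004),'sqad':((223,217),(341,256),.004),'L':((279,234),(298,212),.015),'s':((255,180),(272,296),.015),'sq':((180,198),(386,309),.015),'vial':((213,160),(314,357),.03),'mouse':((345,253),(258,178),.015),'red':((252,258),(336,201),.015)}
A,B=cam('scene'),cam('side')
for k,(a,b,z) in it.items(): print(k,ray(A,a,z)[0].round(3),ray(B,b,z)[0].round(3))
P,M=pose();print(M.round(3))
togo([.45,.2,.45],0)
E
```

```text
slide [0.418 0.346 0.015] [0.413 0.337 0.015]
Lad [0.468 0.171 0.004] [0.474 0.171 0.004]
sad [0.606 0.334 0.004] [0.612 0.337 0.004]
slad [0.454 0.009 0.004] [0.457 0.006 0.004]
sqad [ 0.639 -0.174  0.004] [ 0.647 -0.169  0.004]
L [0.655 0.    0.015] [ 0.652 -0.006  0.015]
s [ 0.457 -0.173  0.015] [ 0.452 -0.181  0.015]
sq [ 0.624 -0.326  0.015] [ 0.616 -0.335  0.015]
vial [ 0.423 -0.343  0.03 ] [ 0.426 -0.344  0.03 ]
mouse [0.656 0.171 0.015] [0.65  0.162 0.015]
red [ 0.757 -0.02   0.015] [ 0.755 -0.026  0.015]
[[-0.899  0.438 -0.001]
 [ 0.438  0.899 -0.001]
 [ 0.    -0.001 -1.   ]]
slide [-0.3168 -0.1978 -0.2192] rotz deg 64.0
```

View pics/wrist0.png

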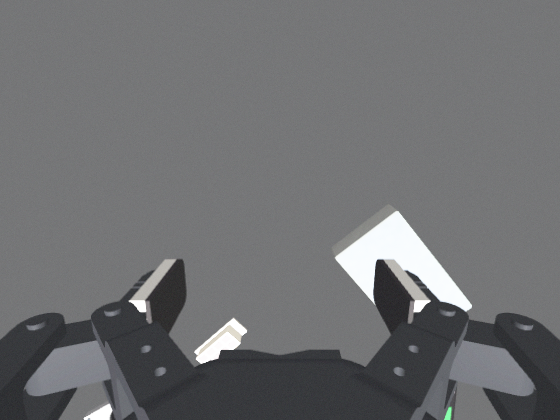

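The wrist view shows the chamber slide at about (220,340), with the fingers and gripper covering the bottom. Image up is tool +x. Next I go to an overview pose.

>>> {"fn": "move_arm", "kwargs": {
  "moves": [
    {"slide": [-0.469, -0.123, -0.07], "rotation": [0, 0, -26]},
    {"slide": [-0.469, -0.123, -0.07], "rotation": [0, 0, -26]},
    {"slide": [-0.469, -0.123, -0.07], "rotation": [0, 0, -26]},
    {"slide": [-0.469, -0.123, -0.07], "rotation": [0, 0, -26]},
    {"slide": [-0.469, -0.123, -0.07], "rotation": [0, 0, -26]},
    {"slide": [-0.469, -0.123, -0.07], "rotation": [0, 0, -26]},
    {"slide": [-0.469, -0.123, -0.07], "rotation": [0, 0, -26]},
    {"slide": [-0.469, -0.123, -0.07], "rotation": [0, 0, -26]},
    {"slide": [-0.469, -0.123, -0.07], "rotation": [0, 0, -26]},
    {"slide": [-0.469, -0.123, -0.07], "rotation": [0, 0, -26]},
    {"slide": [-0.469, -0.123, -0.07], "rotation": [0, 0, -26]},
    {"slide": [-0.469, -0.123, -0.07], "rotation": [0, 0, -26]},
    {"slide": [-0.469, -0.123, -0.07], "rotation": [0, 0, -26]},
    {"slide": [-0.469, -0.123, -0.07], "rotation": [0, 0, -26]}
  ]
}}

```text
time_s: 1.55
position: [0.6185, 0.202, 0.3011]
tool_rot: [0.003, -3.141, -0.0]
force: [0.3, 0.1, -0.6]
width: 0.0856
finger_force: 0.0
```

```bash
cat > look.py <<'E'
import sys
from h import *
C=cam('wrist'); im=eyes.capture('wrist')[:,:,::-1].copy()
cv2.imwrite(sys.argv[1],im); np.save(sys.argv[1]+'.npy',C[2]); s=manip.sense(); print(s['time_s'],s['position'].round(4),s['tool_rot'].round(3))
E
python3 look.py pics/w1.png
```

```text
1.6 [0.6186 0.202  0.3012] [ 3.000e-03 -3.141e+00 -0.000e+00]
```

View pics/w1.png

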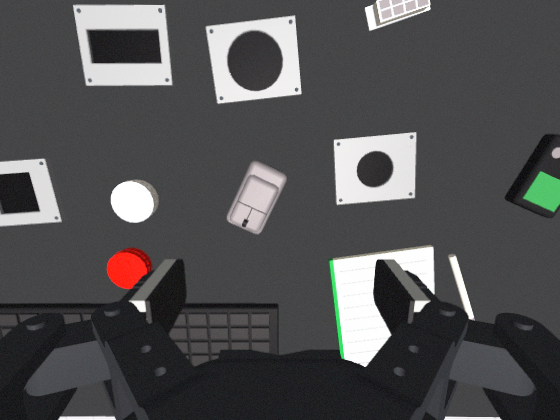

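This view shows slide adapter (123,45), large adapter (254,60), small adapter (375,168), large dish (133,201), red decoy (128,268), mouse (257,198) and part of the slide at the top (400,10).

>>> {"fn": "move_arm", "kwargs": {
  "moves": [
    {"slide": [0.02, -0.38, 0]},
    {"slide": [0.02, -0.38, 0]},
    {"slide": [0.02, -0.38, 0]},
    {"slide": [0.02, -0.38, 0]},
    {"slide": [0.02, -0.38, 0]},
    {"slide": [0.02, -0.38, 0]},
    {"slide": [0.02, -0.38, 0]},
    {"slide": [0.02, -0.38, 0]},
    {"slide": [0.02, -0.38, 0]},
    {"slide": [0.02, -0.38, 0]},
    {"slide": [0.02, -0.38, 0]}
  ]
}}

```text
invalid input
```

```bash
python3 look.py pics/w2.png
```

```text
1.65 [0.6188 0.2019 0.3014] [ 3.000e-03 -3.141e+00 -0.000e+00]
```

View pics/w2.png

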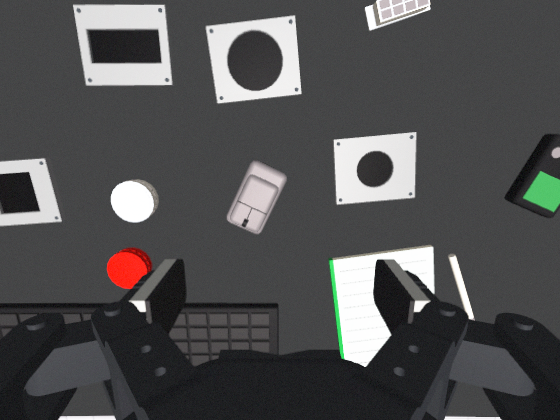

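The picture is the same as before, because the move was refused. Each row has to include a rotation.

>>> {"fn": "move_arm", "kwargs": {
  "moves": [
    {"slide": [0.02, -0.38, 0], "rotation": [0, 0, 0]},
    {"slide": [0.02, -0.38, 0], "rotation": [0, 0, 0]},
    {"slide": [0.02, -0.38, 0], "rotation": [0, 0, 0]},
    {"slide": [0.02, -0.38, 0], "rotation": [0, 0, 0]},
    {"slide": [0.02, -0.38, 0], "rotation": [0, 0, 0]},
    {"slide": [0.02, -0.38, 0], "rotation": [0, 0, 0]},
    {"slide": [0.02, -0.38, 0], "rotation": [0, 0, 0]},
    {"slide": [0.02, -0.38, 0], "rotation": [0, 0, 0]},
    {"slide": [0.02, -0.38, 0], "rotation": [0, 0, 0]},
    {"slide": [0.02, -0.38, 0], "rotation": [0, 0, 0]},
    {"slide": [0.02, -0.38, 0], "rotation": [0, 0, 0]}
  ]
}}

```text
time_s: 2.75
position: [0.5998, -0.1777, 0.3014]
tool_rot: [-0.003, 3.141, 0.001]
force: [0.4, 0.2, -0.2]
width: 0.0854
finger_force: 0.0
```

```bash
python3 look.py pics/w3.png
```

```text
2.8 [ 0.5999 -0.1776  0.3015] [-3.000e-03  3.141e+00  0.000e+00]
```

View pics/w3.png

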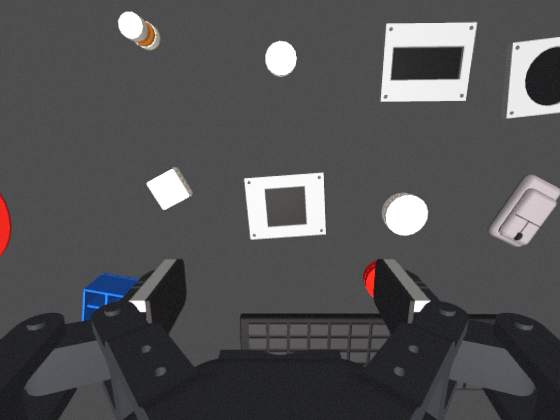

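This view shows vial (133,27), small dish (281,58), square dish (169,188), square adapter (285,206), slide adapter (428,62) and large dish (405,214).

```bash
cat > meas.py <<'E'
from h import *
def blobs(fn,thr,items):
    im=cv2.imread(fn); W=np.load(fn+'.npy'); c,f,_=cam('wrist'); C=(c,f,W)
    m=(im.min(2)>thr).astype(np.uint8)
    cs,_=cv2.findContours(m,cv2.RETR_EXTERNAL,cv2.CHAIN_APPROX_NONE)
    for n,p,z in items:
        b=[k for k in cs if cv2.pointPolygonTest(k,p,True)>-3 and cv2.contourArea(k)>200]
        if not b: print(n,'none');continue
        P=ray(C,b[0].reshape(-1,2),z)[:,:2].astype(np.float32)
        (x,y),r=cv2.minEnclosingCircle(P); ct,wh,a=cv2.minAreaRect(P*1000)
        print(n,thr,'circ',np.round([x,y,2*r],4),'rect mm',np.round(ct,1),np.round(wh,1),round(a,1))
if __name__=='__main__':
    for t in(190,215,235):
        blobs('pics/w1.png',t,[('slad',(90,70),.01),('Lad',(220,90),.01),('sad',(345,190),.01),('L',(133,201),.022)])
        blobs('pics/w3.png',t,[('slad',(390,90),.01),('sqad',(260,230),.01),('L',(405,214),.022),('s',(281,58),.022),('sq',(169,188),.022),('vial',(130,22),.055)])
E
python3 meas.py; python3 - <<'E'
import cv2
im=cv2.imread('pics/w3.png');print(im[214,370:450,0]);print(im[206,236:266,0])
E
```

```text
slad 190 circ [0.4583 0.0072 0.1401] rect mm [457.8   7.3] [ 88.7 109.9] 0.4
Lad 190 circ [0.4738 0.1699 0.1396] rect mm [474.1 169.7] [ 89.6 109.9] 6.3
sad 190 circ [0.6101 0.333  0.1396] rect mm [610.4 332.7] [ 89.5 109.3] 5.2
L 190 circ [ 0.6547 -0.0016  0.0588] rect mm [654.4  -1.6] [57.6 57.5] 39.5
slad 190 circ [0.4585 0.0076 0.1416] rect mm [458.    7.7] [110.9  88.9] 89.9
sqad 190 circ [ 0.6459 -0.1695  0.1407] rect mm [ 645.7 -169.5] [ 90.  110.1] 4.3
L 190 circ [ 0.6547 -0.0016  0.0588] rect mm [654.4  -1.1] [56.5 57.5] 0.1
s 190 circ [ 0.4548 -0.1768  0.0386] rect mm [ 454.9 -176.4] [36.8 38. ] 89.4
sq 190 circ [ 0.6186 -0.3302  0.0588] rect mm [ 618.6 -330.6] [43.5 43.6] 27.6
vial 190 circ [ 0.4283 -0.3426  0.0268] rect mm [ 428.5 -342.5] [25.3 26.1] 0.4
slad 215 circ [0.4577 0.0076 0.1387] rect mm [457.8   7.2] [ 88.7 108.8] 0.3
Lad 215 circ [0.4739 0.1701 0.1395] rect mm [474.3 169.9] [ 89.  109.1] 6.2
sad 215 circ [0.6101 0.3324 0.1386] rect mm [610.5 332.6] [ 89.  108.9] 5.4
L 215 circ [ 0.6545 -0.0014  0.0581] rect mm [654.   -1.6] [56.5 57.6] 0.1
slad 215 circ [0.45
[... 909 characters left out ...]
56.6 56.5] 0.2
s 235 circ [ 0.4548 -0.1771  0.0381] rect mm [ 454.3 -177. ] [36.8 35.7] 0.1
sq 235 circ [ 0.6183 -0.3306  0.0574] rect mm [ 618.5 -330.7] [42.7 42.5] 27.6
vial 235 circ [ 0.4282 -0.3425  0.0261] rect mm [ 428.1 -342.3] [25.1 25.3] 55.0
[ 80  77  80  81  78  81  78  79  79  77  84  83 127 138 125 128 255 255
 255 255 255 255 255 255 255 255 255 255 255 255 255 255 255 255 255 255
 255 255 255 255 255 255 255 255 255 255 255 255 255 255 255 255 255 255
 255 255 255 230 101  77  78  80  78  76  79  82  81  78  79  80  79  80
  80  79  76  79  79  80  76  74]
[ 77  81  78  82  80  75  79  79  75  83 107 218 251 250 251 251 250 251
 251 251 251 251 251 251 251 251 251 251 250 236]
```

>>> {"fn": "move_arm", "kwargs": {
  "moves": [
    {"slide": [-0.0548, 0.1762, 0.22], "rotation": [0, 0, 0]},
    {"slide": [-0.0548, 0.1762, 0.22], "rotation": [0, 0, 0]},
    {"slide": [-0.0548, 0.1762, 0.22], "rotation": [0, 0, 0]},
    {"slide": [-0.0548, 0.1762, 0.22], "rotation": [0, 0, 0]},
    {"slide": [-0.0548, 0.1762, 0.22], "rotation": [0, 0, 0]},
    {"slide": [-0.0548, 0.1762, 0.22], "rotation": [0, 0, 0]},
    {"slide": [-0.0548, 0.1762, 0.22], "rotation": [0, 0, 0]},
    {"slide": [-0.0548, 0.1762, 0.24], "rotation": [0, 0, 0]},
    {"slide": [-0.0548, 0.1762, 0.26], "rotation": [0, 0, 0]},
    {"slide": [-0.0548, 0.1762, 0.28], "rotation": [0, 0, 0]},
    {"slide": [-0.0548, 0.1762, 0.29], "rotation": [0, 0, 0]},
    {"slide": [-0.0548, 0.1762, 0.295], "rotation": [0, 0, 0]},
    {"slide": [-0.0548, 0.1762, 0.295], "rotation": [0, 0, 0]}
  ]
}}

```text
time_s: 4.1
position: [0.6546, -0.0031, 0.0067]
tool_rot: [-0.0, 3.141, -0.0]
force: [-0.5, 0.5, -0.1]
width: 0.0856
finger_force: 0.0
```

>>> {"fn": "move_arm", "kwargs": {
  "moves": [
    {"slide": [0, 0, 0], "rotation": [0, 0, 0]},
    {"slide": [0, 0, 0], "rotation": [0, 0, 0]},
    {"slide": [0, 0, 0], "rotation": [0, 0, 0]},
    {"slide": [0, 0, 0], "rotation": [0, 0, 0]},
    {"slide": [0, 0, 0], "rotation": [0, 0, 0]},
    {"slide": [0, 0, 0], "rotation": [0, 0, 0]},
    {"slide": [0, 0, 0], "rotation": [0, 0, 0]}
  ],
  "claw": 0
}}

```text
time_s: 4.8
position: [0.6559, -0.0034, 0.0083]
tool_rot: [-0.0, 3.139, -0.001]
force: [-1.0, 0.7, 6.8]
width: 0.0554
finger_force: 63.6
```

```bash
python3 -c "
from h import *
cv2.imwrite('pics/g1.png',cv2.resize(eyes.capture('side')[170:250,250:350,::-1],(800,600)))
togo([.4741,.1698,.08]);print(pose())"
```

```text
slide [ 0.1816  0.1732 -0.0723] 
(array([ 0.65596671, -0.00339049,  0.00835352]), array([[-9.99994962e-01, -2.05924765e-05,  3.17435800e-03],
       [-2.24223810e-05,  9.99999834e-01, -5.76429911e-04],
       [-3.17434560e-03, -5.76498184e-04, -9.99994796e-01]]))
```

View pics/g1.png

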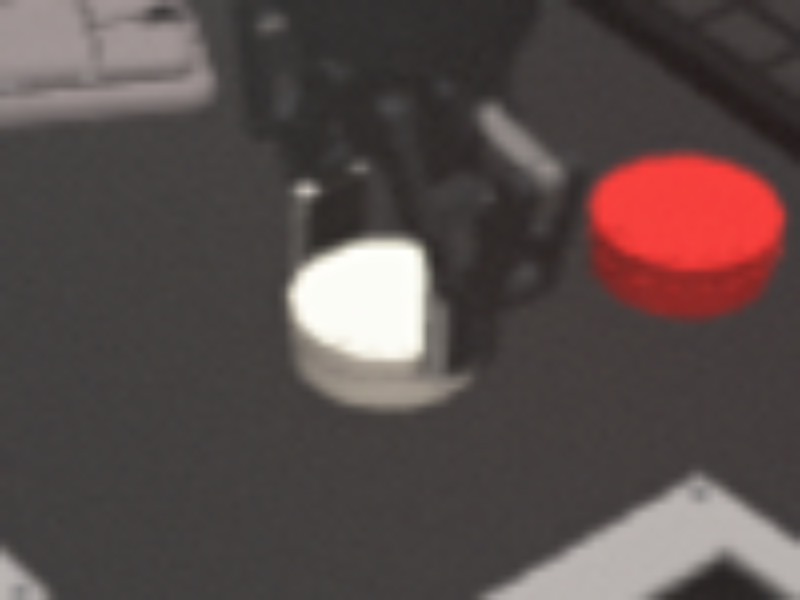

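The grip on the white large dish is good: finger tips a little above the bench, and the red decoy clear to the right.

>>> {"fn": "move_arm", "kwargs": {
  "moves": [
    {"slide": [0, 0, -0.01], "rotation": [0, 0, 0]},
    {"slide": [0, 0, -0.03], "rotation": [0, 0, 0]},
    {"slide": [0, 0, -0.06], "rotation": [0, 0, 0]},
    {"slide": [0, 0, -0.072], "rotation": [0, 0, 0]},
    {"slide": [0.018, 0.017, -0.072], "rotation": [0, 0, 0]},
    {"slide": [0.045, 0.043, -0.072], "rotation": [0, 0, 0]},
    {"slide": [0.075, 0.072, -0.072], "rotation": [0, 0, 0]},
    {"slide": [0.105, 0.1, -0.072], "rotation": [0, 0, 0]},
    {"slide": [0.135, 0.129, -0.072], "rotation": [0, 0, 0]},
    {"slide": [0.165, 0.157, -0.072], "rotation": [0, 0, 0]},
    {"slide": [0.18, 0.172, -0.072], "rotation": [0, 0, 0]},
    {"slide": [0.18, 0.172, -0.072], "rotation": [0, 0, 0]},
    {"slide": [0.18, 0.172, -0.072], "rotation": [0, 0, 0]}
  ]
}}

```text
time_s: 6.15
position: [0.4749, 0.169, 0.0787]
tool_rot: [-0.002, 3.14, -0.0]
force: [-0.1, 0.6, -0.3]
width: 0.0554
finger_force: 63.4
```

```bash
python3 -c "
from h import *
cv2.imwrite('pics/g2.png',cv2.resize(eyes.capture('side')[150:240,140:260,::-1],(800,600)))
togo([.4741,.1698,.0125]);print(pose())"
```

```text
slide [0.0014 0.0013 0.0662] 
(array([0.47541498, 0.16853305, 0.07868537]), array([[-9.99999012e-01, -1.13545619e-04,  1.40076616e-03],
       [-1.13849164e-04,  9.99999970e-01, -2.16621211e-04],
       [-1.40074152e-03, -2.16780473e-04, -9.99998995e-01]]))
```

View pics/g2.png

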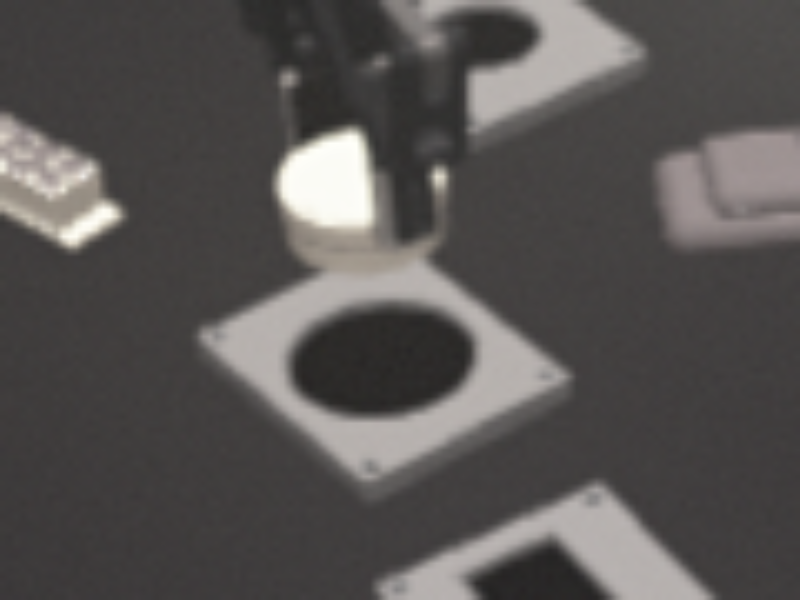

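The large dish is held level above the large recess.

>>> {"fn": "move_arm", "kwargs": {
  "moves": [
    {"slide": [0.001, 0.001, 0.02], "rotation": [0, 0, 0]},
    {"slide": [0.001, 0.001, 0.04], "rotation": [0, 0, 0]},
    {"slide": [0.001, 0.001, 0.055], "rotation": [0, 0, 0]},
    {"slide": [0.001, 0.001, 0.06], "rotation": [0, 0, 0]},
    {"slide": [0.001, 0.001, 0.0625], "rotation": [0, 0, 0]},
    {"slide": [0.001, 0.001, 0.0645], "rotation": [0, 0, 0]},
    {"slide": [0.001, 0.001, 0.066], "rotation": [0, 0, 0]},
    {"slide": [0.001, 0.001, 0.067], "rotation": [0, 0, 0]},
    {"slide": [0.001, 0.001, 0.067], "rotation": [0, 0, 0]},
    {"slide": [0.001, 0.001, 0.067], "rotation": [0, 0, 0]}
  ]
}}

```text
time_s: 7.2
position: [0.4742, 0.1698, 0.0123]
tool_rot: [-0.0, 3.14, -0.0]
force: [-1.0, -1.7, 6.0]
width: 0.0552
finger_force: 64.0
```

>>> {"fn": "move_arm", "kwargs": {
  "moves": [
    {"slide": [0, 0, 0], "rotation": [0, 0, 0]},
    {"slide": [0, 0, 0], "rotation": [0, 0, 0]},
    {"slide": [0, 0, 0], "rotation": [0, 0, 0]},
    {"slide": [0, 0, 0], "rotation": [0, 0, 0]},
    {"slide": [0, 0, 0], "rotation": [0, 0, 0]},
    {"slide": [0, 0, -0.02], "rotation": [0, 0, 0]},
    {"slide": [0, 0, -0.05], "rotation": [0, 0, 0]},
    {"slide": [0, 0, -0.08], "rotation": [0, 0, 0]},
    {"slide": [0, 0, -0.08], "rotation": [0, 0, 0]}
  ],
  "claw": 1
}}

```text
time_s: 8.1
position: [0.4767, 0.1703, 0.0954]
tool_rot: [-0.0, 3.134, 0.001]
force: [0.5, -0.6, -0.9]
width: 0.0856
finger_force: 0.0
```

```bash
python3 -c "
from h import *
cv2.imwrite('pics/g3.png',eyes.capture('side')[:,:,::-1])
s=manip.sense();print(s['width'])
togo([.4547,-.1768,.08]);print(pose())"
```

```text
0.08543199962613272
slide [ 0.0207 -0.3469  0.0131] 
(array([0.47533065, 0.17012268, 0.0934153 ]), array([[-9.99988147e-01, -5.90299318e-05,  4.86844309e-03],
       [-5.63588919e-05,  9.99999848e-01,  5.48778902e-04],
       [-4.86847474e-03,  5.48498017e-04, -9.99987998e-01]]))
```

>>> {"fn": "move_arm", "kwargs": {
  "moves": [
    {"slide": [0.02, -0.347, 0.01], "rotation": [0, 0, 0]},
    {"slide": [0.02, -0.347, 0.01], "rotation": [0, 0, 0]},
    {"slide": [0.02, -0.347, 0.01], "rotation": [0, 0, 0]},
    {"slide": [0.02, -0.347, 0.01], "rotation": [0, 0, 0]},
    {"slide": [0.02, -0.347, 0.01], "rotation": [0, 0, 0]},
    {"slide": [0.02, -0.347, 0.01], "rotation": [0, 0, 0]},
    {"slide": [0.02, -0.347, 0.01], "rotation": [0, 0, 0]},
    {"slide": [0.02, -0.347, 0.01], "rotation": [0, 0, 0]},
    {"slide": [0.02, -0.347, 0.03], "rotation": [0, 0, 0]},
    {"slide": [0.02, -0.347, 0.05], "rotation": [0, 0, 0]},
    {"slide": [0.02, -0.347, 0.07], "rotation": [0, 0, 0]},
    {"slide": [0.02, -0.347, 0.08], "rotation": [0, 0, 0]},
    {"slide": [0.02, -0.347, 0.084], "rotation": [0, 0, 0]},
    {"slide": [0.02, -0.347, 0.084], "rotation": [0, 0, 0]}
  ]
}}

```text
time_s: 9.55
position: [0.4531, -0.1765, 0.0068]
tool_rot: [0.001, -3.14, -0.001]
force: [-0.3, 0.7, 0.4]
width: 0.0855
finger_force: 0.0
```

>>> {"fn": "move_arm", "kwargs": {
  "moves": [
    {"slide": [0, 0, 0], "rotation": [0, 0, 0]},
    {"slide": [0, 0, 0], "rotation": [0, 0, 0]},
    {"slide": [0, 0, 0], "rotation": [0, 0, 0]},
    {"slide": [0, 0, 0], "rotation": [0, 0, 0]},
    {"slide": [0, 0, 0], "rotation": [0, 0, 0]},
    {"slide": [0, 0, 0], "rotation": [0, 0, 0]},
    {"slide": [0, 0, 0], "rotation": [0, 0, 0]},
    {"slide": [0, 0, 0], "rotation": [0, 0, 0]}
  ],
  "claw": 0
}}

```text
time_s: 10.35
position: [0.454, -0.1775, 0.0084]
tool_rot: [0.0, 3.141, -0.001]
force: [-1.5, 0.2, 7.2]
width: 0.0353
finger_force: 59.0
```

View pics/g3.png

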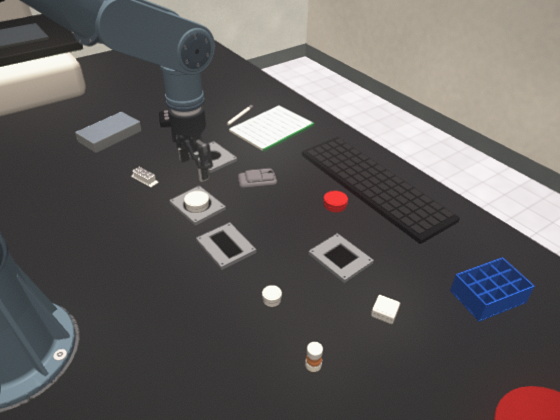

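The large dish sits in its recess at (197,202), and the small dish is now gripped. Next I carry it to the small adapter.

>>> {"fn": "move_arm", "kwargs": {
  "moves": [
    {"slide": [0, 0, -0.01], "rotation": [0, 0, 0]},
    {"slide": [0, 0, -0.03], "rotation": [0, 0, 0]},
    {"slide": [0, 0, -0.06], "rotation": [0, 0, 0]},
    {"slide": [-0.006, 0.02, -0.072], "rotation": [0, 0, 0]},
    {"slide": [-0.017, 0.055, -0.072], "rotation": [0, 0, 0]},
    {"slide": [-0.031, 0.1, -0.072], "rotation": [0, 0, 0]},
    {"slide": [-0.045, 0.145, -0.072], "rotation": [0, 0, 0]},
    {"slide": [-0.059, 0.19, -0.072], "rotation": [0, 0, 0]},
    {"slide": [-0.072, 0.235, -0.072], "rotation": [0, 0, 0]},
    {"slide": [-0.086, 0.28, -0.072], "rotation": [0, 0, 0]},
    {"slide": [-0.1, 0.325, -0.072], "rotation": [0, 0, 0]},
    {"slide": [-0.114, 0.37, -0.072], "rotation": [0, 0, 0]},
    {"slide": [-0.127, 0.415, -0.072], "rotation": [0, 0, 0]},
    {"slide": [-0.14, 0.455, -0.072], "rotation": [0, 0, 0]},
    {"slide": [-0.15, 0.49, -0.072], "rotation": [0, 0, 0]},
    {"slide": [-0.156, 0.51, -0.072], "rotation": [0, 0, 0]},
    {"slide": [-0.156, 0.51, -0.072], "rotation": [0, 0, 0]},
    {"slide": [-0.156, 0.51, -0.072], "rotation": [0, 0, 0]},
    {"slide": [-0.156, 0.51, -0.072], "rotation": [0, 0, 0]}
  ]
}}

```text
time_s: 12.25
position: [0.6092, 0.3319, 0.0794]
tool_rot: [-0.001, -3.141, 0.001]
force: [-0.4, 0.3, 0.2]
width: 0.0349
finger_force: 59.9
```

```bash
python3 -c "
from h import *
cv2.imwrite('pics/g4.png',cv2.resize(eyes.capture('side')[90:180,160:280,::-1],(800,600)))
togo([.6104,.3326,.0125]);print(pose())"
```

```text
slide [-0.0011  0.0009  0.0669] 
(array([0.60931492, 0.33169788, 0.07941609]), array([[-9.99999263e-01,  1.11252290e-03, -4.86269029e-04],
       [ 1.11270556e-03,  9.99999310e-01, -3.75537143e-04],
       [ 4.85850900e-04, -3.76077941e-04, -9.99999811e-01]]))
```

View pics/g4.png

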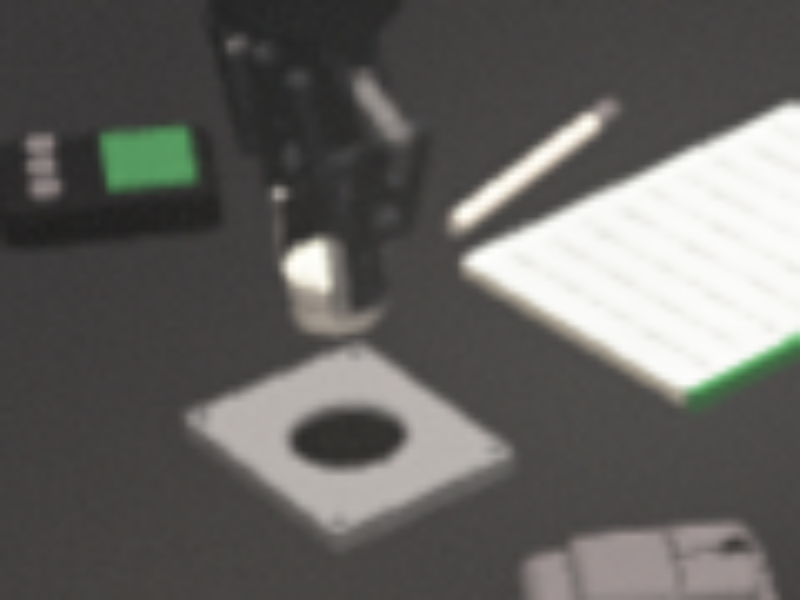

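The small dish is held level above the small recess.

>>> {"fn": "move_arm", "kwargs": {
  "moves": [
    {"slide": [-0.001, 0.001, 0.02], "rotation": [0, 0, 0]},
    {"slide": [-0.001, 0.001, 0.04], "rotation": [0, 0, 0]},
    {"slide": [-0.001, 0.001, 0.055], "rotation": [0, 0, 0]},
    {"slide": [-0.001, 0.001, 0.06], "rotation": [0, 0, 0]},
    {"slide": [-0.001, 0.001, 0.0625], "rotation": [0, 0, 0]},
    {"slide": [-0.001, 0.001, 0.0645], "rotation": [0, 0, 0]},
    {"slide": [-0.001, 0.001, 0.066], "rotation": [0, 0, 0]},
    {"slide": [-0.001, 0.001, 0.067], "rotation": [0, 0, 0]},
    {"slide": [-0.001, 0.001, 0.0677], "rotation": [0, 0, 0]},
    {"slide": [-0.001, 0.001, 0.0677], "rotation": [0, 0, 0]}
  ]
}}

```text
time_s: 13.3
position: [0.6109, 0.3341, 0.0125]
tool_rot: [-0.0, 3.141, 0.0]
force: [-1.3, -0.8, 3.4]
width: 0.0353
finger_force: 60.3
```

>>> {"fn": "move_arm", "kwargs": {
  "moves": [
    {"slide": [0, 0, 0], "rotation": [0, 0, 0]},
    {"slide": [0, 0, 0], "rotation": [0, 0, 0]},
    {"slide": [0, 0, 0], "rotation": [0, 0, 0]},
    {"slide": [0, 0, 0], "rotation": [0, 0, 0]},
    {"slide": [0, 0, 0], "rotation": [0, 0, 0]},
    {"slide": [0, 0, -0.02], "rotation": [0, 0, 0]},
    {"slide": [0, 0, -0.05], "rotation": [0, 0, 0]},
    {"slide": [0.05, 0, -0.09], "rotation": [0, 0, 0]},
    {"slide": [0.09, 0, -0.13], "rotation": [0, 0, 0]},
    {"slide": [0.09, 0, -0.17], "rotation": [0, 0, 0]},
    {"slide": [0.09, 0, -0.19], "rotation": [0, 0, 0]},
    {"slide": [0.09, 0, -0.19], "rotation": [0, 0, 0]},
    {"slide": [0.09, 0, -0.19], "rotation": [0, 0, 0]}
  ],
  "claw": 1
}}

```text
time_s: 14.6
position: [0.5208, 0.334, 0.2024]
tool_rot: [-0.0, 3.14, 0.001]
force: [-0.5, -0.1, -1.0]
width: 0.0853
finger_force: 0.0
```

```bash
python3 look.py pics/w5.png
```

```text
14.65 [0.5201 0.3337 0.2008] [-0.000e+00 -3.141e+00  1.000e-03]
```

View pics/w5.png

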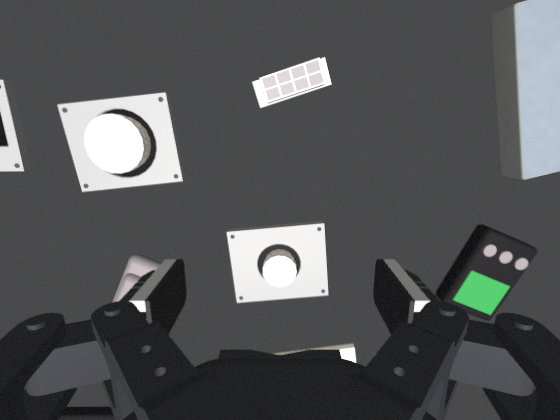

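Both dishes sit inside their recesses, the large at (115,143) and the small at (279,270). The slide lies at (292,83), turned.

```bash
python3 - <<'E'
from h import *
fn='pics/w5.png'; im=cv2.imread(fn); c,f,_=cam('wrist'); C=(c,f,np.load(fn+'.npy'))
roi=np.zeros(im.shape[:2],np.uint8); roi[45:120,240:345]=1
print(im[83,255:330,0])
full=(im.min(2)>150).astype(np.uint8)*roi
def rect(m,z):
    p=cv2.findNonZero(m); P=ray(C,p.reshape(-1,2),z)[:,:2].astype(np.float32)*1000
    ct,wh,a=cv2.minAreaRect(P); print(P.mean(0).round(1),np.round(ct,1),np.round(wh,1),round(a,1))
rect(full,.012)
for lo in(150,170):
  for hi in (225,240):
    g=((im.min(2)>lo)&(im.min(2)<hi)).astype(np.uint8)*cv2.erode(full,np.ones((5,5)))
    g=cv2.morphologyEx(g,cv2.MORPH_OPEN,np.ones((3,3),np.uint8)); rect(g,.022)
cv2.imwrite('pics/c.png',cv2.resize(im[45:120,240:345],(800,571),interpolation=cv2.INTER_NEAREST))
E
```

```text
[255 255 255 255 255 255 255 255 250 218 219 218 220 219 220 220 220 221
 221 221 219 238 255 255 229 244 254 255 255 255 255 252 241 223 221 219
 225 251 255 253 219 218 220 218 219 220 220 218 218 218 217 219 224 253
 255 251 221 219 217 219 218 218 219 234 249 254 255 255 255 253 253 255
 255 255 255]
[413.9 345.7] [414.1 345.3] [27.3 74.7] 17.4
[413.3 346.7] [413.6 346. ] [19.3 54.6] 17.4
[413.5 346.3] [413.7 346.1] [19.7 54.8] 17.5
[413.3 346.7] [413.6 346. ] [19.3 54.6] 17.4
[413.5 346.3] [413.7 346.1] [19.7 54.8] 17.5
```

View pics/c.png

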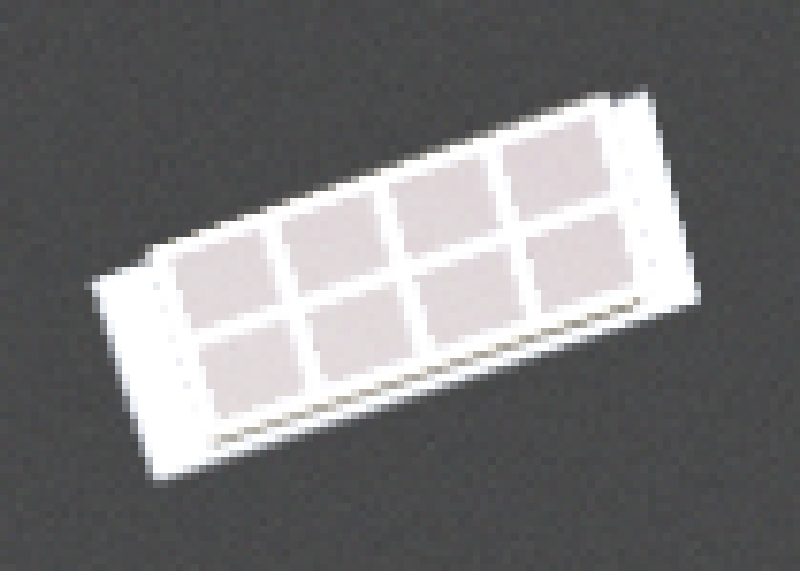

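The crop shows the slide with its eight wells; the wells' rectangle gives centre (0.4136, 0.346) and the short side at 17.4°.

```bash
python3 -c "
from h import *
print(manip.sense()['joint_positions'].round(3)); togo([.4136,.346,.08],np.radians(17.4))"
```

```text
[ 0.379  0.302  1.523 -0.     1.318 -1.192]
slide [0.1064 0.0124 0.1209] rotz deg 72.59
```

>>> {"fn": "move_arm", "kwargs": {
  "moves": [
    {"slide": [0.1064, 0.0124, 0.1], "rotation": [0, 0, 72.6]},
    {"slide": [0.1064, 0.0124, 0.1], "rotation": [0, 0, 72.6]},
    {"slide": [0.1064, 0.0124, 0.1], "rotation": [0, 0, 72.6]},
    {"slide": [0.1064, 0.0124, 0.1], "rotation": [0, 0, 72.6]},
    {"slide": [0.1064, 0.0124, 0.1], "rotation": [0, 0, 72.6]},
    {"slide": [0.1064, 0.0124, 0.1], "rotation": [0, 0, 72.6]},
    {"slide": [0.1064, 0.0124, 0.1], "rotation": [0, 0, 72.6]},
    {"slide": [0.1064, 0.0124, 0.1], "rotation": [0, 0, 72.6]},
    {"slide": [0.1064, 0.0124, 0.1], "rotation": [0, 0, 72.6]},
    {"slide": [0.1064, 0.0124, 0.12], "rotation": [0, 0, 72.6]},
    {"slide": [0.1064, 0.0124, 0.14], "rotation": [0, 0, 72.6]},
    {"slide": [0.1064, 0.0124, 0.16], "rotation": [0, 0, 72.6]},
    {"slide": [0.1064, 0.0124, 0.18], "rotation": [0, 0, 72.6]},
    {"slide": [0.1064, 0.0124, 0.189], "rotation": [0, 0, 72.6]},
    {"slide": [0.1064, 0.0124, 0.193], "rotation": [0, 0, 72.6]},
    {"slide": [0.1064, 0.0124, 0.193], "rotation": [0, 0, 72.6]}
  ]
}}

```text
time_s: 16.25
position: [0.4136, 0.3459, 0.0078]
tool_rot: [-1.86, -2.531, 0.002]
force: [0.6, -0.2, 0.1]
width: 0.0858
finger_force: 0.0
```

>>> {"fn": "move_arm", "kwargs": {
  "moves": [
    {"slide": [0, 0, 0], "rotation": [0, 0, 0]},
    {"slide": [0, 0, 0], "rotation": [0, 0, 0]},
    {"slide": [0, 0, 0], "rotation": [0, 0, 0]},
    {"slide": [0, 0, 0], "rotation": [0, 0, 0]},
    {"slide": [0, 0, 0], "rotation": [0, 0, 0]},
    {"slide": [0, 0, 0], "rotation": [0, 0, 0]},
    {"slide": [0, 0, 0], "rotation": [0, 0, 0]},
    {"slide": [0, 0, 0], "rotation": [0, 0, 0]},
    {"slide": [0, 0, 0], "rotation": [0, 0, 0]}
  ],
  "claw": 0
}}

```text
time_s: 17.15
position: [0.4148, 0.3466, 0.0094]
tool_rot: [1.86, 2.531, 0.002]
force: [0.2, -0.3, 6.0]
width: 0.0226
finger_force: 59.5
```

```bash
python3 -c "
from h import *
print(pose()[0]);togo([.4579,.0075,.08],np.radians(.2))"
```

```text
[0.41477634 0.34664034 0.00937529]
slide [-0.3365 -0.0601 -0.0708] rotz deg 17.2
```

>>> {"fn": "move_arm", "kwargs": {
  "moves": [
    {"slide": [0, 0, -0.01], "rotation": [0, 0, 0]},
    {"slide": [0, 0, -0.03], "rotation": [0, 0, 0]},
    {"slide": [0, 0, -0.06], "rotation": [0, 0, 0]},
    {"slide": [-0.02, -0.004, -0.072], "rotation": [0, 0, 1]},
    {"slide": [-0.055, -0.01, -0.072], "rotation": [0, 0, 3]},
    {"slide": [-0.095, -0.017, -0.072], "rotation": [0, 0, 5]},
    {"slide": [-0.135, -0.024, -0.072], "rotation": [0, 0, 7]},
    {"slide": [-0.175, -0.031, -0.072], "rotation": [0, 0, 9]},
    {"slide": [-0.215, -0.038, -0.072], "rotation": [0, 0, 11]},
    {"slide": [-0.255, -0.045, -0.072], "rotation": [0, 0, 13]},
    {"slide": [-0.29, -0.052, -0.072], "rotation": [0, 0, 15]},
    {"slide": [-0.32, -0.057, -0.072], "rotation": [0, 0, 16.5]},
    {"slide": [-0.336, -0.06, -0.072], "rotation": [0, 0, 17.2]},
    {"slide": [-0.336, -0.06, -0.072], "rotation": [0, 0, 17.2]},
    {"slide": [-0.336, -0.06, -0.072], "rotation": [0, 0, 17.2]},
    {"slide": [-0.336, -0.06, -0.072], "rotation": [0, 0, 17.2]}
  ]
}}

```text
time_s: 18.75
position: [0.4569, 0.0085, 0.0806]
tool_rot: [-2.216, -2.226, 0.0]
force: [-0.7, 0.9, -0.6]
width: 0.0225
finger_force: 58.9
```

```bash
python3 -c "
from h import *
cv2.imwrite('pics/g6.png',cv2.resize(eyes.capture('side')[190:280,170:290,::-1],(800,600)))
print(pose()[0]);togo([.4579,.0075,.0134],np.radians(.2))"
```

```text
[0.4569229  0.00866646 0.08053452]
slide [-0.0012  0.001   0.0671] rotz deg 0.08
```

View pics/g6.png

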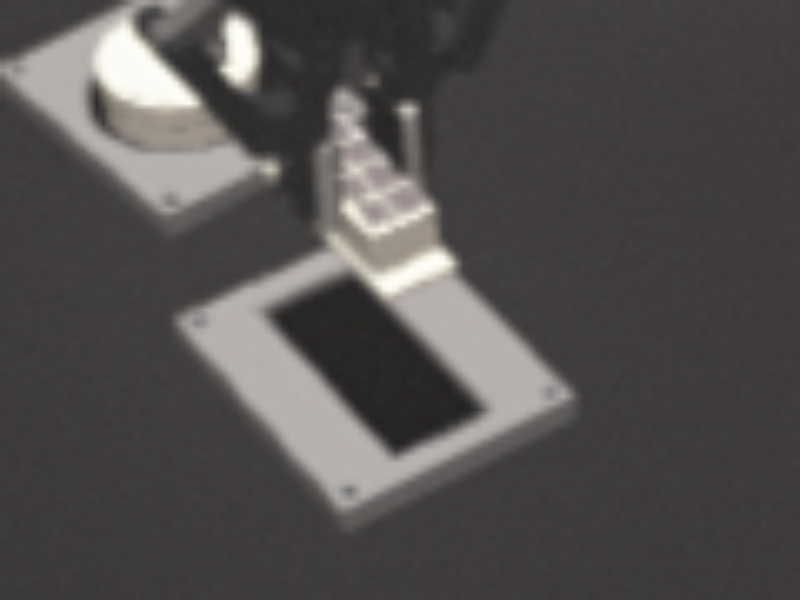

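The slide is level, and its length lines up with the slide recess.

>>> {"fn": "move_arm", "kwargs": {
  "moves": [
    {"slide": [-0.001, 0.001, 0.02], "rotation": [0, 0, 0]},
    {"slide": [-0.001, 0.001, 0.04], "rotation": [0, 0, 0]},
    {"slide": [-0.001, 0.001, 0.055], "rotation": [0, 0, 0]},
    {"slide": [-0.001, 0.001, 0.06], "rotation": [0, 0, 0]},
    {"slide": [-0.001, 0.001, 0.0625], "rotation": [0, 0, 0]},
    {"slide": [-0.001, 0.001, 0.0645], "rotation": [0, 0, 0]},
    {"slide": [-0.001, 0.001, 0.066], "rotation": [0, 0, 0]},
    {"slide": [-0.001, 0.001, 0.067], "rotation": [0, 0, 0]},
    {"slide": [-0.001, 0.001, 0.0678], "rotation": [0, 0, 0]},
    {"slide": [-0.001, 0.001, 0.0678], "rotation": [0, 0, 0]}
  ]
}}

```text
time_s: 19.8
position: [0.4587, 0.0066, 0.0134]
tool_rot: [2.217, 2.225, 0.001]
force: [-2.0, -0.1, 4.8]
width: 0.0225
finger_force: 59.4
```

>>> {"fn": "move_arm", "kwargs": {
  "moves": [
    {"slide": [0, 0, 0], "rotation": [0, 0, 0]},
    {"slide": [0, 0, 0], "rotation": [0, 0, 0]},
    {"slide": [0, 0, 0], "rotation": [0, 0, 0]},
    {"slide": [0, 0, 0], "rotation": [0, 0, 0]},
    {"slide": [0, 0, 0], "rotation": [0, 0, 0]},
    {"slide": [0, 0, 0], "rotation": [0, 0, 0]},
    {"slide": [0, 0, -0.02], "rotation": [0, 0, 0]},
    {"slide": [0, 0, -0.05], "rotation": [0, 0, 0]},
    {"slide": [0, 0, -0.08], "rotation": [0, 0, 0]},
    {"slide": [0, 0, -0.08], "rotation": [0, 0, 0]},
    {"slide": [0, 0, -0.08], "rotation": [0, 0, 0]}
  ],
  "claw": 1
}}

```text
time_s: 20.9
position: [0.4588, 0.0066, 0.0934]
tool_rot: [2.216, 2.224, 0.002]
force: [0.5, 0.2, -1.2]
width: 0.0856
finger_force: 0.0
```

```bash
python3 -c "
from h import *
print(pose()[0]);togo([.6185,-.3307,.007],np.radians(27.7))"
```

```text
[0.45884538 0.00658199 0.09336638]
slide [-0.3378  0.1583  0.0868] rotz deg -27.5
```

>>> {"fn": "move_arm", "kwargs": {
  "moves": [
    {"slide": [-0.3378, 0.1583, 0.01], "rotation": [0, 0, -27.5]},
    {"slide": [-0.3378, 0.1583, 0.01], "rotation": [0, 0, -27.5]},
    {"slide": [-0.3378, 0.1583, 0.01], "rotation": [0, 0, -27.5]},
    {"slide": [-0.3378, 0.1583, 0.01], "rotation": [0, 0, -27.5]},
    {"slide": [-0.3378, 0.1583, 0.01], "rotation": [0, 0, -27.5]},
    {"slide": [-0.3378, 0.1583, 0.01], "rotation": [0, 0, -27.5]},
    {"slide": [-0.3378, 0.1583, 0.01], "rotation": [0, 0, -27.5]},
    {"slide": [-0.3378, 0.1583, 0.01], "rotation": [0, 0, -27.5]},
    {"slide": [-0.3378, 0.1583, 0.01], "rotation": [0, 0, -27.5]},
    {"slide": [-0.3378, 0.1583, 0.03], "rotation": [0, 0, -27.5]},
    {"slide": [-0.3378, 0.1583, 0.05], "rotation": [0, 0, -27.5]},
    {"slide": [-0.3378, 0.1583, 0.07], "rotation": [0, 0, -27.5]},
    {"slide": [-0.3378, 0.1583, 0.082], "rotation": [0, 0, -27.5]},
    {"slide": [-0.3378, 0.1583, 0.086], "rotation": [0, 0, -27.5]},
    {"slide": [-0.3378, 0.1583, 0.086], "rotation": [0, 0, -27.5]}
  ]
}}

```text
time_s: 22.4
position: [0.6172, -0.3297, 0.0058]
tool_rot: [-1.624, -2.687, -0.0]
force: [0.2, 0.8, -0.5]
width: 0.0858
finger_force: 0.0
```

>>> {"fn": "move_arm", "kwargs": {
  "moves": [
    {"slide": [0, 0, 0], "rotation": [0, 0, 0]},
    {"slide": [0, 0, 0], "rotation": [0, 0, 0]},
    {"slide": [0, 0, 0], "rotation": [0, 0, 0]},
    {"slide": [0, 0, 0], "rotation": [0, 0, 0]},
    {"slide": [0, 0, 0], "rotation": [0, 0, 0]},
    {"slide": [0, 0, 0], "rotation": [0, 0, 0]},
    {"slide": [0, 0, 0], "rotation": [0, 0, 0]},
    {"slide": [0, 0, 0], "rotation": [0, 0, 0]}
  ],
  "claw": 0
}}

```text
time_s: 23.2
position: [0.6187, -0.3313, 0.0083]
tool_rot: [1.624, 2.686, -0.001]
force: [-0.5, -0.5, 5.6]
width: 0.0424
finger_force: 63.0
```

```bash
python3 -c "
from h import *
print(pose()[0]);togo([.6456,-.1694,.08],np.radians(4.3))"
```

```text
[ 0.61868134 -0.33126382  0.00834343]
slide [ 0.1306  0.0991 -0.0719] rotz deg 23.4
```

>>> {"fn": "move_arm", "kwargs": {
  "moves": [
    {"slide": [0, 0, -0.01], "rotation": [0, 0, 0]},
    {"slide": [0, 0, -0.03], "rotation": [0, 0, 0]},
    {"slide": [0, 0, -0.06], "rotation": [0, 0, 0]},
    {"slide": [0.013, 0.01, -0.072], "rotation": [0, 0, 3]},
    {"slide": [0.035, 0.026, -0.072], "rotation": [0, 0, 7]},
    {"slide": [0.06, 0.045, -0.072], "rotation": [0, 0, 12]},
    {"slide": [0.088, 0.066, -0.072], "rotation": [0, 0, 17]},
    {"slide": [0.112, 0.085, -0.072], "rotation": [0, 0, 21]},
    {"slide": [0.1306, 0.099, -0.072], "rotation": [0, 0, 23.4]},
    {"slide": [0.1306, 0.099, -0.072], "rotation": [0, 0, 23.4]},
    {"slide": [0.1306, 0.099, -0.072], "rotation": [0, 0, 23.4]}
  ]
}}

```text
time_s: 24.3
position: [0.6446, -0.1686, 0.079]
tool_rot: [2.134, 2.305, -0.001]
force: [-0.7, -1.3, -0.4]
width: 0.0422
finger_force: 62.3
```

```bash
python3 -c "
from h import *
cv2.imwrite('pics/g7.png',cv2.resize(eyes.capture('side')[190:300,270:410,::-1],(760,597)))
print(pose()[0]);togo([.6456,-.1694,.0123],np.radians(4.3))"
```

```text
[ 0.64462644 -0.16939129  0.07896738]
slide [-0.0001  0.001   0.0667] rotz deg 0.04
```

View pics/g7.png

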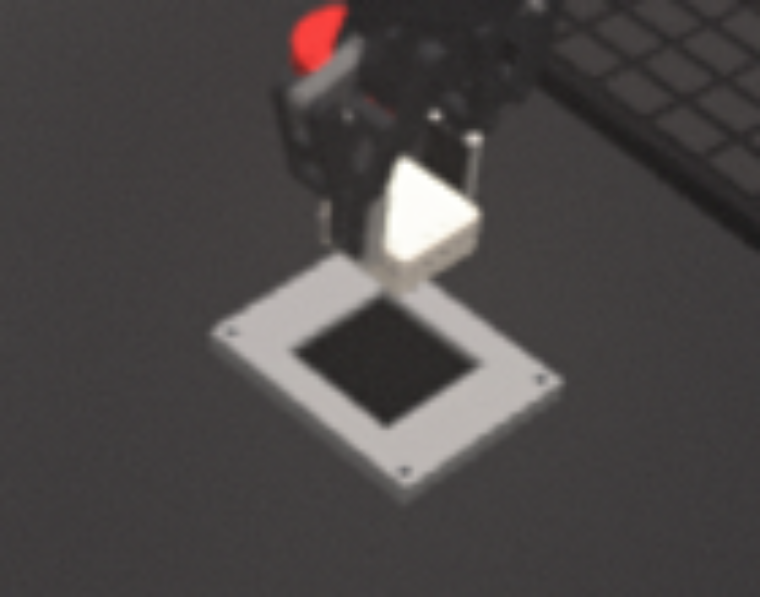

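The square dish is level and square to its recess.

>>> {"fn": "move_arm", "kwargs": {
  "moves": [
    {"slide": [0, 0.001, 0.02], "rotation": [0, 0, 0]},
    {"slide": [0, 0.001, 0.04], "rotation": [0, 0, 0]},
    {"slide": [0, 0.001, 0.055], "rotation": [0, 0, 0]},
    {"slide": [0, 0.001, 0.06], "rotation": [0, 0, 0]},
    {"slide": [0, 0.001, 0.0625], "rotation": [0, 0, 0]},
    {"slide": [0, 0.001, 0.0645], "rotation": [0, 0, 0]},
    {"slide": [0, 0.001, 0.066], "rotation": [0, 0, 0]},
    {"slide": [0, 0.001, 0.067], "rotation": [0, 0, 0]},
    {"slide": [0, 0.001, 0.0676], "rotation": [0, 0, 0]},
    {"slide": [0, 0.001, 0.0676], "rotation": [0, 0, 0]}
  ]
}}

```text
time_s: 25.35
position: [0.6462, -0.169, 0.0123]
tool_rot: [2.136, 2.303, 0.0]
force: [-1.7, 0.9, 5.6]
width: 0.0423
finger_force: 62.9
```

>>> {"fn": "move_arm", "kwargs": {
  "moves": [
    {"slide": [0, 0, 0], "rotation": [0, 0, 0]},
    {"slide": [0, 0, 0], "rotation": [0, 0, 0]},
    {"slide": [0, 0, 0], "rotation": [0, 0, 0]},
    {"slide": [0, 0, 0], "rotation": [0, 0, 0]},
    {"slide": [0, 0, 0], "rotation": [0, 0, 0]},
    {"slide": [0, 0, -0.02], "rotation": [0, 0, 0]},
    {"slide": [0, 0, -0.06], "rotation": [0, 0, 0]},
    {"slide": [0, 0, -0.1], "rotation": [0, 0, 0]},
    {"slide": [-0.1, 0, -0.29], "rotation": [0, 0, -85.7]},
    {"slide": [-0.1, 0, -0.29], "rotation": [0, 0, -85.7]},
    {"slide": [-0.1, 0, -0.29], "rotation": [0, 0, -85.7]},
    {"slide": [-0.1, 0, -0.29], "rotation": [0, 0, -85.7]},
    {"slide": [-0.1, 0, -0.29], "rotation": [0, 0, -85.7]},
    {"slide": [-0.1, 0, -0.29], "rotation": [0, 0, -85.7]},
    {"slide": [-0.1, 0, -0.29], "rotation": [0, 0, -85.7]},
    {"slide": [-0.1, 0, -0.29], "rotation": [0, 0, -85.7]},
    {"slide": [-0.1, 0, -0.29], "rotation": [0, 0, -85.7]},
    {"slide": [-0.1, 0, -0.29], "rotation": [0, 0, -85.7]},
    {"slide": [-0.1, 0, -0.29], "rotation": [0, 0, -85.7]},
    {"slide": [-0.1, 0, -0.29], "rotation": [0, 0, -85.7]}
  ],
  "claw": 1
}}

```text
time_s: 27.35
position: [0.6531, -0.2685, 0.301]
tool_rot: [-0.006, -3.141, -0.0]
force: [-0.1, -0.4, 0.1]
width: 0.0853
finger_force: 0.0
```

>>> {"fn": "move_arm", "kwargs": {
  "moves": [
    {"slide": [0.03, 0.35, 0], "rotation": [0, 0, 0]},
    {"slide": [0.03, 0.35, 0], "rotation": [0, 0, 0]},
    {"slide": [0.03, 0.35, 0], "rotation": [0, 0, 0]},
    {"slide": [0.03, 0.35, 0], "rotation": [0, 0, 0]},
    {"slide": [0.03, 0.35, 0], "rotation": [0, 0, 0]},
    {"slide": [0.03, 0.35, 0], "rotation": [0, 0, 0]},
    {"slide": [0.03, 0.35, 0], "rotation": [0, 0, 0]},
    {"slide": [0.03, 0.35, 0], "rotation": [0, 0, 0]},
    {"slide": [0.03, 0.35, 0], "rotation": [0, 0, 0]},
    {"slide": [0.03, 0.35, 0], "rotation": [0, 0, 0]}
  ]
}}

```text
time_s: 28.35
position: [0.6234, 0.0806, 0.3012]
tool_rot: [0.003, 3.141, -0.001]
force: [0.8, 0.3, -0.3]
width: 0.0857
finger_force: 0.0
```

```bash
python3 look.py pics/w8.png; cat > chk.py <<'E'
from h import *
fn='pics/w8.png'; im=cv2.imread(fn); c,f,_=cam('wrist'); W=np.load(fn+'.npy'); C=(c,f,W)
m=(im.min(2)>190).astype(np.uint8); cs,hi=cv2.findContours(m,cv2.RETR_CCOMP,cv2.CHAIN_APPROX_NONE)
for i,k in enumerate(cs):
    a=cv2.contourArea(k)
    if a<150 or k[:,0,1].max()>300: continue
    P=ray(C,k.reshape(-1,2),.026)[:,:2].astype(np.float32)*1000; Q=ray(C,k.reshape(-1,2),.01)[:,:2].astype(np.float32)*1000
    for z,p in((26,P),(10,Q)):
        ct,wh,an=cv2.minAreaRect(p); print('hole' if hi[0][i][3]>=0 else 'outer',int(a),'z',z,np.round(ct,1),np.round(wh,1),round(an,1))
E
python3 chk.py
```

```text
28.4 [0.6234 0.0801 0.3011] [-4.000e-03 -3.142e+00  1.000e-03]
outer 4710 z 26 [ 642.2 -160.7] [ 85.5 104.4] 4.3
outer 4710 z 10 [ 645.5 -170. ] [ 88.8 108.4] 4.3
hole 904 z 26 [ 642.4 -160.3] [59.3 59.3] 4.8
hole 904 z 10 [ 645.6 -169.5] [61.6 61.6] 4.8
outer 5067 z 26 [608.7 323.3] [ 85.4 105. ] 5.3
outer 5067 z 10 [610.6 332.6] [ 88.7 109. ] 5.3
hole 634 z 26 [607.2 318.6] [42.6 52. ] 69.7
hole 634 z 10 [609.2 327.7] [44.3 54. ] 69.7
outer 1278 z 26 [461.6   9.5] [73.1 28. ] 90.0
outer 1278 z 10 [458.    6.7] [75.9 29.1] 90.0
outer 6618 z 26 [477.3 166.2] [ 86.1 105. ] 6.3
outer 6618 z 10 [474.3 169.5] [ 89.4 109. ] 6.3
hole 917 z 26 [478.7 165.5] [70.8 67. ] 51.4
hole 917 z 10 [475.7 168.8] [73.5 69.5] 51.4
outer 6870 z 26 [461.8  10.3] [ 86.4 105.2] 0.6
outer 6870 z 10 [458.1   7.6] [ 89.7 109.2] 0.6
hole 2680 z 26 [461.7  10. ] [40.7 89. ] 1.2
hole 2680 z 10 [458.1   7.3] [42.3 92.4] 1.2
```

```bash
python3 - <<'E'
from h import *
fn='pics/w8.png'; im=cv2.imread(fn); c,f,_=cam('wrist'); C=(c,f,np.load(fn+'.npy'))
m=cv2.morphologyEx((im.min(2)>=254).astype(np.uint8),cv2.MORPH_OPEN,np.ones((3,3),np.uint8))
cs,_=cv2.findContours(m,cv2.RETR_EXTERNAL,cv2.CHAIN_APPROX_NONE)
for k in cs:
    if cv2.contourArea(k)<200 or k[:,0,1].max()>300: continue
    P=ray(C,k.reshape(-1,2),.026)[:,:2].astype(np.float32)*1000; ct,wh,a=cv2.minAreaRect(P); print(np.round(ct,1),np.round(wh,1),round(a,1))
E
python3 -c "
from h import *
for n in ('side','scene'):
    a=cv2.imread(f'pics/{n}0.png').astype(int); b=eyes.capture(n)[:,:,::-1].astype(int); d=abs(a-b).max(2)
    P={'side':{'vial':(314,357),'mouse':(258,178),'red':(336,201)},'scene':{'vial':(213,160),'mouse':(345,253),'red':(252,258)}}[n]
    for k,(x,y) in P.items(): print(n,k,(d[y-18:y+18,x-22:x+22]>40).sum())
"
```

```text
side vial 0
side mouse 0
side red 0
scene vial 0
scene mouse 0
scene red 19
```

```bash
python3 - <<'E'
from h import *
fn='pics/w8.png'; im=cv2.imread(fn); c,f,W=cam('wrist'); W=np.load(fn+'.npy'); C=(c,f,W)
def px(p):
    q=np.linalg.inv(W)@np.r_[p,1]; u=q[:2]/q[2]; u=u*(1+c['k1']*(u@u)); return (u*f+[c['cx'],c['cy']])
for n,p in {'sq':(.6456,-.1694),'s':(.6104,.3326),'L':(.4741,.1698)}.items():
    u,v=px([*p,.026]).round().astype(int)
    print(n,u,v); print(im[v,u-45:u+45].min(1)); print(im[v-40:v+40,u].min(1))
E
```

```text
sq 95 193
[ 65  63  61  62  61  61  63  61  62  59  59  69 125 205 203 205 204 203
 203 204 207 204 205 205 203 203 205 205 206 210 249 253 252 253 253 253
 253 253 253 253 253 253 253 253 253 253 253 253 253 253 253 253 252 253
 253 253 253 253 244 250 249 225 152 110 109  99  98  98  96  67  28  31
  91 177 211 210 214 211 213 212 214 212 213 211 214 212 213 213 214 213]
[ 65  63  64  61  62 131 205 207 208 209 205 207 209 211 208 207 206 189
  84  32  24  33  30 121 149 235 252 253 253 253 253 253 253 253 253 253
 253 253 253 253 253 253 253 253 253 253 252 253 253 253 253 252 253 253
 253 249 153  81 161 201 206 210 209 208 210 208 207 206 204 162  91  59
  60  62  62  63  61  62  58  62]
s 471 166
[212 210 209 208 210 210 207 210 207 209 208 209 207 209 208 207 208 208
 208 142  46  33  27  67  96 104  99 111 114 104 104 199 248 253 250 249
 253 253 253 253 253 253 253 253 253 253 253 253 252 253 253 253 253 253
 253 253 253 253 253 252 237 206 205 204 203 204 206 203 205 206 205 202
 203 205 201 202 202 204 204 107  65  63  58  63  62  63  62  60  63  62]
[ 62  63  65  61  95 2
[... 304 characters left out ...]
L 354 53
[224 224 224 222 222 225 222 224 223 222 222 222 222 212 113  47  48  45
  49  91 165 252 253 252 253 253 253 253 253 253 253 253 253 253 253 253
 253 253 253 253 253 253 253 252 253 253 253 253 253 253 253 253 253 252
 253 253 253 253 253 253 253 252 253 253 253 253 253 253 179 106 170 209
 214 216 216 215 216 215 217 214 217 213 213 213 217 199 131  58  60  62]
[ 57  61 148 201 216 217 217 217 217 216 216 195 154 234 253 253 252 252
 253 253 252 253 253 253 253 253 253 253 253 253 253 252 253 253 253 253
 253 253 253 253 253 253 253 253 253 253 253 253 253 253 253 253 253 253
 253 253 253 253 253 253 253 253 253 253 253 252 120  45  44  48  44  45
  52 191 222 222 222 222 222 221]
```

```bash
python3 - <<'E'
from h import *
fn='pics/w8.png'; im=cv2.imread(fn); c,f,W=cam('wrist'); C=(c,f,np.load(fn+'.npy'))
m=cv2.morphologyEx((im.min(2)>=242).astype(np.uint8),cv2.MORPH_OPEN,np.ones((3,3),np.uint8))
cs,_=cv2.findContours(m,cv2.RETR_EXTERNAL,cv2.CHAIN_APPROX_NONE)
for k in cs:
    if cv2.contourArea(k)<200 or k[:,0,1].max()>300: continue
    P=ray(C,k.reshape(-1,2),.026)[:,:2].astype(np.float32)*1000; ct,wh,a=cv2.minAreaRect(P); print(np.round(ct,1),np.round(wh,1),round(a,1))
E
```

```text
[ 646.4 -169.2] [41.  40.8] 4.2
[611.8 334. ] [35.4 36. ] 49.5
[473.3 169.2] [55.9 54.7] 89.7
```

All four vessels are within about 2 mm of their recess centres, with tops at the expected seated height, and the vial and mouse have not moved.

```bash
python3 -c "
from workcell import manip
print(manip.job_done())"
```

```text
the job is handed in; nothing more can be done
None
```

I put all four culture vessels flat in their matching adapters, left the vial and mouse where they were, and handed the job in at about 28.5 s of the 102 s allowed.

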